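Load freshly painted candles into the numbered drying tray in order

TASK

Stand the three painted candles in the numbered cups of the drying tray, one after the other in the order 1, 2, 3: the candle with one ring in the cup marked with one dot, then two rings to two dots, then three rings to three dots, each let go before the next is brought. The rings are wet, so hold each candle by its bare wax and let nothing touch the paint; keep the candles upright and set them gently down on the floor of the cup, without dropping them. Leave the plain candle, the paint jar and the marker where they are.

Things in the scene. Friction and masses are not known exactly. Their poses are not given: they have to be found in the camera images.
- candle1: loose white wax pillar candle, round, 50 mm in diameter, straight side 115 mm high, then a low cone to 123 mm and a thin wick to 130 mm; about 0.2 kg; stands upright on the table. Painted round it with ONE BLUE ring, 34 to 42 mm above its underside; all else is bare wax. Origin: centre of the underside, z up along the candle.
- paint1: the wet painted ring(s) of candle1, 51 mm in diameter, part of that candle; same origin and axes as the candle (underside centre).
- pocket1: round grey cup number 1: its sloping white number plate carries ONE black dot (14 mm dots in a row). 66 mm wide inside, 74 mm outside, 32 mm high, inner floor 4 mm up. Fixed on the tray, 12 mm above the table. Origin: centre of its underside; z up, x towards its plate, which lies 40 to 72 mm out, lower than the rim.
- pocket1_floor (a point): centre of the inner floor of cup 1, 16 mm above the table and 28 mm below the cup's rim; axes as the cup's.
- candle2: loose white wax pillar candle, round, 50 mm in diameter, straight side 115 mm high, then a low cone to 123 mm and a thin wick to 130 mm; about 0.2 kg; stands upright on the table. Painted round it with TWO RED rings, 34 to 42 and 46 to 54 mm above its underside; all else is bare wax. Origin: centre of the underside, z up along the candle.
- paint2: the wet painted ring(s) of candle2, 51 mm in diameter, part of that candle; same origin and axes as the candle (underside centre).
- pocket2: round grey cup number 2: its sloping white number plate carries TWO black dots (14 mm dots in a row). 66 mm wide inside, 74 mm outside, 32 mm high, inner floor 4 mm up. Fixed on the tray, 12 mm above the table. Origin: centre of its underside; z up, x towards its plate, which lies 40 to 72 mm out, lower than the rim.
- pocket2_floor (a point): centre of the inner floor of cup 2, 16 mm above the table and 28 mm below the cup's rim; axes as the cup's.
- candle3: loose white wax pillar candle, round, 50 mm in diameter, straight side 115 mm high, then a low cone to 123 mm and a thin wick to 130 mm; about 0.2 kg; stands upright on the table. Painted round it with THREE GREEN rings, 34 to 42, 46 to 54 and 58 to 66 mm above its underside; all else is bare wax. Origin: centre of the underside, z up along the candle.
- paint3: the wet painted ring(s) of candle3, 51 mm in diameter, part of that candle; same origin and axes as the candle (underside centre).
- pocket3: round grey cup number 3: its sloping white number plate carries THREE black dots (14 mm dots in a row). 66 mm wide inside, 74 mm outside, 32 mm high, inner floor 4 mm up. Fixed on the tray, 12 mm above the table. Origin: centre of its underside; z up, x towards its plate, which lies 40 to 72 mm out, lower than the rim.
- pocket3_floor (a point): centre of the inner floor of cup 3, 16 mm above the table and 28 mm below the cup's rim; axes as the cup's.
- tray: fixed plywood drying tray, 150 mm (x) by 340 mm (y), 12 mm thick, with 42 mm high rails at its two y ends; the three cups stand on it in a row along y, 100 mm apart, in any order. Origin: underside, below the middle cup's centre.
- plain_candle: bystander: loose unpainted white candle of the same size as the others, no rings; origin at the centre of its underside.
- paint_jar: bystander: loose closed paint jar with an orange cap, 60 mm in diameter, 75 mm high; origin at the centre of its underside.
- marker: bystander: loose paint marker lying on the table, 130 mm long and 22 mm thick, white barrel, blue band, black cap; origin at the middle of its underside, x along it.

How it is judged:
By the outcome, as a careful person would: the job done as asked, in the order asked, and still so for the second after the job is handed in, with the robot touching nothing.
It also fails if it takes over 69 s, if anything falls off the work surface, if the arm or the gripper's body presses on something with over 40 N, if the wrist force passes 120 N, or if a joint passes its speed limit or range.

ROBOT

A 6-joint arm with a two-finger parallel gripper is mounted at the origin on the work surface. World frame = base frame: x ahead of the robot, y to its left, z up, the work surface at z = 0. Lengths are in m, angles in rad, forces in N, time in s.
With the tool pointing down it reaches from about 0.375 to 0.975 m from the base axis. Payload 3.8 kg.
Tool frame: the origin (TCP) lies midway between the tips of the shut fingers; the grasp point (between the pads) lies 19 mm behind it; z points along the fingers, y is the line along which they close (so a half turn about z gives the same grasp; the last joint's range is limited). The gripper opens to 88 mm and grips with 3 to 60 N. Pads are 18 mm wide; open, the fingers measure 123 mm over their backs; the gripper's body (75 mm by 187 mm) begins 45 mm behind the grasp point.
Start: joints at [-1.164, 0.264, 1.604, -0, 1.274, -0.037], TCP at [0.29, -0.61, 0.239] pointing down, gripper open.
Joint ranges: [-2.63, 2.63], [-0.94, 2.18], [0.31, 2.57], [-1.31, 4.45], [0, 2.66], [-2.55, 2.55]. Speed limits (rad/s): [2.57, 2.57, 3.14, 3.14, 3.14, 3.14].

INTERFACE

Orientations are given as a 3x3 rotation matrix whose columns are the frame's x, y, z axes.
In Python, from bench import observe, cams, ticket gives the robot as it stands. The module is installed in compiled form; this text tells all that it offers.
- The arm moves only by the tool drive_tool, never from a script. Its argument "motion" is text: rows parted by semicolons, each of 4 numbers parted by spaces: the shift along the tool's x, y, z in units of 0.02 m (1.0 is 0.02 m), then the turn about the tool's z in units of 10 degrees (1.0 is 10 degrees). In form: dx dy dz spin; .... A call has 1 to 12 rows; each row shifts and turns the commanded pose from where the row before left it, along the tool's axes as they then stand; what a row does not reach is not made up. A row lasts 1/8 s, in which the tool goes at most 62.5 mm and 10.7 degrees, less where a joint would pass 70% of its speed; a pose out of reach is approached as far as the arm can. A call with a number of a shift or a turn outside -1 to 1 is refused whole. A call with a gripper value outside its range is refused whole. "jaw" is the finger opening in mm, from 0 to 88.1, set as the call begins (left out, the last holds). The fingers move at their own pace and stop on an object; "squeeze" is the grip in N (left out, the last holds). Time passes only in rows, so rows that do not move let the fingers close. It gives the time, the measured TCP pose, the force, the opening and the grip force at its end, in the units of the state.
- observe(): the state, without advancing time (a new reading comes with each control period).
- cams.camera(name): name is "scene" or "top" or "wrist"; returns a dict with "frame" (480x640x3 uint8, red, green, blue), "depth" (480x640 float32, m along the optical axis (not along the pixel's ray), 0 where there is no reading), "fx", "fy", "cx", "cy" (pixels), "origin" and "rotation" of the camera in the world; the wrist camera has in their place "tool_from_camera" (4x4, takes a point from camera to tool coordinates, whose origin is the TCP and whose axes are the flange's). Camera axes: x right, y down, z forward; pixel columns grow to the right and rows downward; lengths in m; the calibration is good to about 2 mm. A picture is of the moment at which its call begins: read the wrist's pose just before it.
- ticket.close_job(): hands the job in; it is judged then, once.
The state is a dict: "time": time; "q": joint angles; "joint_velocities": joint speeds; "joint_efforts": joint torques, N m; "tcp_pos": TCP position; "orientation": TCP orientation; "force": force on the tool from outside, world axes, zero at the start; "moment": the same for the moment, N m; "gripper_width": finger opening in m; "grip_force": force on a finger pad.
Only numpy, scipy, OpenCV 4.12 (cv2) and the standard library are available. Lean on these libraries where they do the work, as an engineer would, in place of code of your own. Each camera call takes 0.05 s, during which the arm holds its last target. There are 200 camera calls.

## Working session

There is one attempt and no reset: what is moved stays moved. The work goes in short steps, Python scripts to look and compute and a tool call to move; the robot and the scene stay as the last step left them, time stands still between calls to the robot, and variables do not carry over. Pictures are saved under pics/ and viewed, at most 10 in all, crops included, and the job is handed in when it is done.

Besides the shell and the picture viewer there is one more tool, called after ">>>" as a command line: name --argument value ..., lists and objects as JSON in quotes. drive_tool: Moves the arm, as the interface text tells. Its arguments: {"type":"object","properties":{"motion":{"type":"string"},"jaw":{"type":"number"},"squeeze":{"type":"number"}},"required":["motion"]}

```bash
mkdir -p pics; python3 - <<'E'
from bench import observe,cams
import cv2,numpy as np
s=observe();print(s['time'],s['tcp_pos'],s['orientation'],s['gripper_width'])
for n in("scene","top"):
    c=cams.camera(n);cv2.imwrite(f"pics/{n}0.png",c["frame"][:,:,::-1]);np.savez(f"{n}0.npz",**c)
    print(n,c["fx"],c["cx"],c["cy"],c["origin"],c["rotation"])
E
```

```text
0.0 [ 0.28955349 -0.60895982  0.23738197] [[ 9.03092131e-01  4.29445905e-01 -9.04517171e-04]
 [ 4.29446853e-01 -9.03089816e-01  2.04567238e-03]
 [ 6.16453821e-05 -2.23587268e-03 -9.99997499e-01]] 0.08784499558128667
scene 481.54233106592284 322.00506122635085 242.91649703511118 [1.05645257 0.37210968 0.70243797] [[-0.74690878  0.48191824 -0.4581289 ]
 [ 0.66492406  0.53946067 -0.51658318]
 [-0.00180833 -0.69046144 -0.72336694]]
top 574.3857823154445 319.1663018233125 234.01865086589052 [ 0.54063536 -0.1100867   1.45709722] [[ 0.02072498 -0.99890676  0.04190169]
 [-0.99961783 -0.01993643  0.01915029]
 [-0.01829398 -0.04228257 -0.99893819]]
```

View pics/scene0.png

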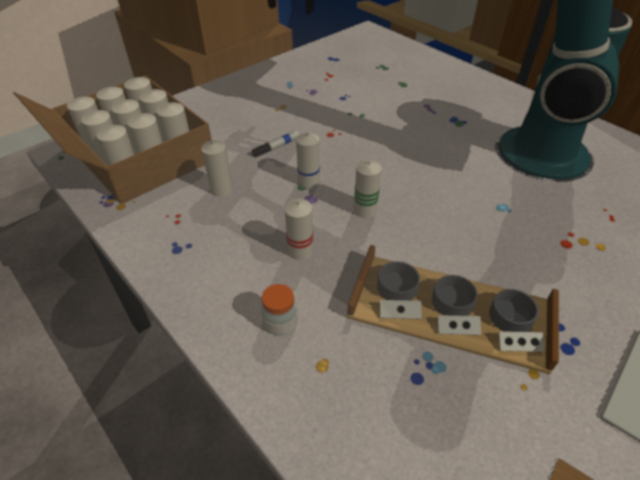

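View pics/top0.png

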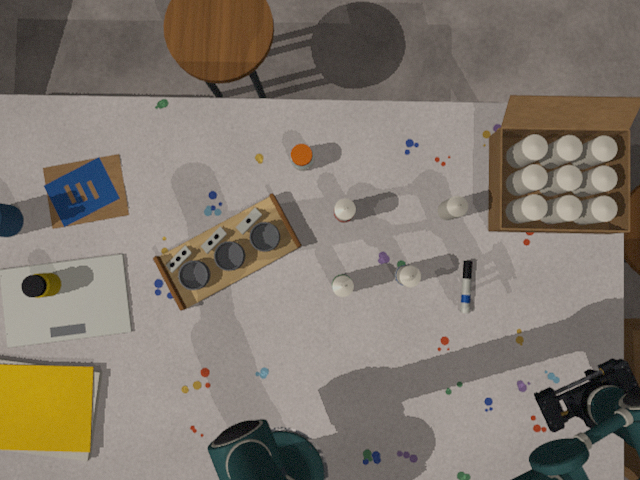

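The scene view shows candle1 (blue ring) at (308,160), candle3 (green) at (367,188), candle2 (red) at (299,228) and the plain candle at (216,168). The cups with 1, 2 and 3 dots are at (398,282), (455,296) and (514,312). In the top view, candle1 is at (408,275), candle2 at (344,209), candle3 at (343,287), the plain candle at (457,207), the jar at (302,155) and the marker at (467,286). Cups 1, 2 and 3 are at (266,236), (230,255) and (195,274).

```bash
cat > m.py <<'E'
import numpy as np
from scipy.optimize import least_squares
def cloud(c):
    d=c["depth"].astype(float);v,u=np.mgrid[:480,:640]
    P=np.stack([(u-c["cx"])/c["fx"]*d,(v-c["cy"])/c["fy"]*d,d],-1)
    P=P@np.array(c["rotation"]).T+np.array(c["origin"]);P[d==0]=np.nan;return P
def circ(p,r=None):
    m=p.mean(0)
    if r: return least_squares(lambda q:np.hypot(*(p-q).T)-r,m,loss='soft_l1',f_scale=.002).x,r
    s=least_squares(lambda q:np.hypot(*(p-q[:2]).T)-q[2],[*m,.03],loss='soft_l1',f_scale=.002).x;return s[:2],s[2]
E
python3 - <<'E'
import numpy as np,cv2
from m import *
T=cloud(np.load("top0.npz"));S=cloud(np.load("scene0.npz"))
for n,(u,v) in dict(c1=(408,275),c2=(344,209),c3=(343,287),plain=(457,207),jar=(302,155)).items():
    w=T[v-22:v+23,u-22:u+23].reshape(-1,3);w=w[w[:,2]>(.1 if n!='jar' else .065)]
    (x,y),r=cv2.minEnclosingCircle(w[:,:2].astype(np.float32))
    e=S.reshape(-1,3);k=w[:,:2].mean(0)
    e=e[(np.hypot(*(e[:,:2]-k).T)<.04)&(e[:,2]>.02)&(e[:,2]<(.11 if n!='jar' else .05))]
    print(n,"top mean",k.round(4),"enc",np.round((x,y,r),4),"zmax",w[:,2].max().round(3),"n",len(w),"| scene side fit",circ(e[:,:2],.025 if n!='jar' else .03)[0].round(4),len(e))
for n,(u,v) in dict(p1=(266,236),p2=(230,255),p3=(195,274)).items():
    w=T[v-26:v+27,u-26:u+27].reshape(-1,3)
    fl=w[(w[:,2]<.024)]
    for nm,P in(("top",w),("scene",S.reshape(-1,3))):
        k=np.nanmean(T[v-4:v+5,u-4:u+5,:2],(0,1));q=P[(np.hypot(*(P[:,:2]-k).T)<.045)&(P[:,2]>.04)&(P[:,2]<.052)]
        print(n,nm,"floor",T[v,u].round(4),"rim",circ(q[:,:2],.035)[0].round(4),circ(q[:,:2])[1].round(4),len(q))
print("table z",np.nanmedian(T[320:330,280:300,2]),np.nanmedian(S[400:430,480:520,2]))
E
```

```text
c1 top mean [ 0.5026 -0.2968] enc [ 0.5024 -0.2977  0.0253] zmax 0.135 n 373 | scene side fit [ 0.5029 -0.2974] 748
c2 top mean [ 0.6558 -0.1433] enc [ 0.6565 -0.1433  0.0251] zmax 0.13 n 365 | scene side fit [ 0.6572 -0.1426] 888
c3 top mean [ 0.4764 -0.1419] enc [ 0.4761 -0.1417  0.025 ] zmax 0.13 n 364 | scene side fit [ 0.4766 -0.1412] 827
plain top mean [ 0.6676 -0.4036] enc [ 0.6679 -0.4053  0.0258] zmax 0.13 n 384 | scene side fit [ 0.6688 -0.4048] 797
jar top mean [ 0.7906 -0.0365] enc [ 0.7907 -0.0357  0.0272] zmax 0.082 n 379 | scene side fit [ 0.7915 -0.0358] 456
p1 top floor [0.5936 0.0518 0.0106] rim [0.5905 0.0524] 0.0348 119
p1 scene floor [0.5936 0.0518 0.0106] rim [0.5923 0.0543] 0.0348 313
p2 top floor [0.5438 0.1423 0.0066] rim [0.541  0.1392] 0.0349 127
p2 scene floor [0.5438 0.1423 0.0066] rim [0.5431 0.141 ] 0.0348 341
p3 top floor [0.4941 0.2291 0.0097] rim [0.4918 0.2259] 0.0347 134
p3 scene floor [0.4941 0.2291 0.0097] rim [0.4935 0.2276] 0.0346 371
table z -0.000847447524148004 0.0003061846558421455
```

Both cameras agree to about 2 mm, and the cup spacing comes out at 100 mm as specified. I'll move to candle 1 now.

>>> drive_tool --motion "0.91 -0.53 0.22 0;0.91 -0.53 0.22 0;0.91 -0.53 0.22 0;0.91 -0.53 0.22 0;0.91 -0.53 0.22 0;0.91 -0.53 0.22 0;0.91 -0.53 0.22 0;0.91 -0.53 0.22 0;0.91 -0.53 0.22 0;0.91 -0.53 0.22 0;0.91 -0.53 0.22 0;0.91 -0.53 0.22 0" --jaw 88 --squeeze 20

```text
time: 1.6
tcp_pos: [0.4332, -0.3998, 0.1856]
orientation: [[0.903, 0.429, 0.0], [0.429, -0.903, -0.0], [0.0, 0.0, -1.0]]
force: [0.1, 0.2, -0.4]
gripper_width: 0.0884
grip_force: 0.0
```

```bash
cat > go.py <<'E'
import sys,numpy as np
from bench import observe
s=observe();R=np.array(s['orientation']);p=np.array(s['tcp_pos'])
t=np.array([float(a) for a in sys.argv[1:4]])
print("t",round(s['time'],2),"p",p.round(4),"yaw",np.degrees(np.arctan2(R[1,0],R[0,0])).round(2),"tilt",R[2,:2].round(4),"w",round(s['gripper_width'],4),"F",np.round(s['force'],1),"grip",round(float(np.max(s['grip_force'])),1))
print("units",(R.T@(t-p)/.02).round(2))
E
python3 go.py .5027 -.2975 .157
```

```text
t 1.6 p [ 0.4332 -0.3998  0.1856] yaw 25.43 tilt [0.     0.0001] w 0.0884 F [ 0.1  0.2 -0.4] grip 0.0
units [ 5.33 -3.13  1.43]
```

>>> drive_tool --motion "0.89 -0.52 0.24 0;0.89 -0.52 0.24 0;0.89 -0.52 0.24 0;0.89 -0.52 0.24 0;0.89 -0.52 0.24 0;0.89 -0.53 0.24 0;0 0 0 0;0 0 0 0"

```text
time: 2.6
tcp_pos: [0.5021, -0.2987, 0.1572]
orientation: [[0.903, 0.43, -0.0], [0.43, -0.903, -0.0], [-0.0, 0.0, -1.0]]
force: [-0.4, -0.1, 1.2]
gripper_width: 0.0882
grip_force: 0.0
```

```bash
python3 go.py .5027 -.2975 .079; python3 - <<'E'
from bench import observe,cams
import numpy as np,cv2
from m import *
s=observe();c=cams.camera("wrist");cv2.imwrite("pics/w1.png",c["frame"][:,:,::-1])
M=np.array(c["tool_from_camera"]);R=np.array(s['orientation'])
c["rotation"]=R@M[:3,:3];c["origin"]=R@M[:3,3]+np.array(s['tcp_pos'])
P=cloud(c).reshape(-1,3);w=P[(P[:,2]>.1)&(P[:,2]<.14)&(np.hypot(*(P[:,:2]-[.5027,-.2975]).T)<.045)]
print(len(w),cv2.minEnclosingCircle(w[:,:2].astype(np.float32)),w[:,2].max(),c["origin"])
E
```

```text
t 2.6 p [ 0.5021 -0.2987  0.1572] yaw 25.45 tilt [-0.0003  0.0004] w 0.0882 F [-0.4 -0.1  1.2] grip 0.0
units [ 0.05 -0.04  3.91]
7495 ((0.5037086606025696, -0.2966665029525757), 0.025500450283288956) 0.13155565266634342 [ 0.57564792 -0.26303996  0.30348553]
```

View pics/w1.png

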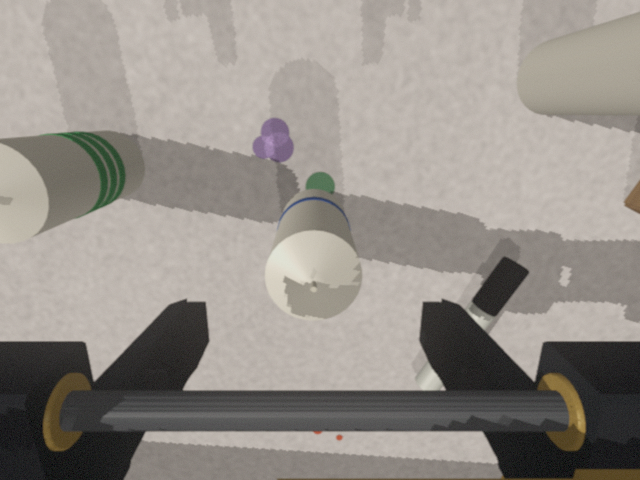

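The wrist view shows the blue-ringed candle with its wick at (313,285), midway between the fingertips at (207,305) and (421,305). The fingers have clear space to come down, so I'll descend and grip.

>>> drive_tool --motion "0.08 -0.06 0.75 0;0 0 0.8 0;0 0 0.8 0;0 0 0.8 0;0 0 0.5 0;0 0 0.26 0;0 0 0 0"

```text
time: 3.52
tcp_pos: [0.5029, -0.2967, 0.0786]
orientation: [[0.903, 0.429, -0.0], [0.429, -0.903, 0.0], [-0.0, -0.0, -1.0]]
force: [0.7, 0.2, -1.0]
gripper_width: 0.0879
grip_force: 0.0
```

>>> drive_tool --motion "0 0 0 0;0 0 0 0;0 0 0 0;0 0 0 0;0 0 0 0;0 0 0 0" --jaw 0 --squeeze 20

```text
time: 4.28
tcp_pos: [0.5032, -0.2971, 0.0792]
orientation: [[0.903, 0.429, 0.001], [0.429, -0.903, -0.001], [0.0, 0.001, -1.0]]
force: [0.3, -0.9, 0.7]
gripper_width: 0.0498
grip_force: 20.0
```

```bash
python3 go.py .5915 .0535 .25
```

```text
t 4.28 p [ 0.5032 -0.2971  0.0792] yaw 25.43 tilt [0.0003 0.0007] w 0.0498 F [ 0.3 -0.9  0.7] grip 20.0
units [ 11.51 -13.93  -8.55]
```

>>> drive_tool --motion "0 0 -0.5 0;0 0 -1 0;0 0 -1 0;0 0 -1 0;0.4 -0.5 -1 0;0.82 -0.99 -1 0;0.82 -0.99 -1 0;0.82 -0.99 -0.8 0;0.82 -0.99 0 0;0.82 -0.99 0 0;0.82 -0.99 0 0;0.82 -0.99 0 0"

```text
time: 5.78
tcp_pos: [0.5501, -0.1082, 0.2259]
orientation: [[0.903, 0.43, 0.001], [0.43, -0.903, 0.0], [0.001, 0.0, -1.0]]
force: [0.3, -0.5, -3.3]
gripper_width: 0.0496
grip_force: 20.0
```

>>> drive_tool --motion "0.82 -0.99 0 0;0.82 -0.99 0 0;0.82 -0.99 0 0;0.82 -0.99 0 0;0.82 -0.99 0 0;0.82 -0.99 0 0;0.4 -0.5 0 0;0 0 0 0;0 0 0 0"

```text
time: 6.9
tcp_pos: [0.5906, 0.0517, 0.2251]
orientation: [[0.903, 0.429, -0.0], [0.429, -0.903, -0.0], [-0.0, 0.0, -1.0]]
force: [-0.5, -0.2, -2.4]
gripper_width: 0.0492
grip_force: 20.0
```

```bash
python3 go.py .5915 .0535 .14;  python3 - <<'E'
from bench import observe,cams
import numpy as np,cv2
from m import *
for n in("scene","top"):
    c=cams.camera(n);cv2.imwrite(f"pics/{n}1.png",c["frame"][:,:,::-1]);P=cloud(c).reshape(-1,3)
    w=P[(P[:,2]>.15)&(P[:,2]<.20)&(np.hypot(*(P[:,:2]-[.5915,.0535]).T)<.04)]
    print(n,len(w),circ(w[:,:2],.025)[0] if len(w)>20 else '')
    if n=="scene":
        w=P[(P[:,2]>.10)&(P[:,2]<.22)&(np.hypot(*(P[:,:2]-[.5915,.0535]).T)<.04)]
        print("bottom z",np.percentile(w[:,2],[0,1,5]) if len(w) else '')
E
```

```text
t 6.9 p [0.5906 0.0517 0.2251] yaw 25.42 tilt [-0.0004  0.0003] w 0.0492 F [-0.5 -0.2 -2.4] grip 20.0
units [ 0.08 -0.06  4.25]
scene 733 [0.59061525 0.05170451]
bottom z [0.14482071 0.14732717 0.15085795]
top 5
```

>>> drive_tool --motion "0.09 -0.08 0.5 0;0 0 0.9 0;0 0 0.9 0;0 0 0.9 0;0 0 0.9 0;0 0 0.9 0;0 0 0.6 0;0 0 0.4 0;0 0 0.2 0;0 0 0 0;0 0 0 0"

```text
time: 8.38
tcp_pos: [0.5924, 0.0544, 0.1016]
orientation: [[0.903, 0.429, 0.001], [0.429, -0.903, 0.0], [0.001, 0.001, -1.0]]
force: [0.4, 0.1, -1.7]
gripper_width: 0.0495
grip_force: 20.0
```

```bash
python3 go.py .592 .054 .0952
```

```text
t 8.38 p [0.5924 0.0544 0.1016] yaw 25.43 tilt [0.0012 0.0005] w 0.0495 F [ 0.4  0.1 -1.7] grip 20.0
units [-0.02  0.01  0.32]
```

>>> drive_tool --motion "0 0 0.1 0;0 0 0.1 0;0 0 0.05 0;0 0 0.03 0;0 0 0 0"

```text
time: 9.0
tcp_pos: [0.5918, 0.0544, 0.0953]
orientation: [[0.903, 0.429, 0.0], [0.429, -0.903, 0.0], [0.0, -0.0, -1.0]]
force: [0.4, -0.1, -3.1]
gripper_width: 0.0493
grip_force: 20.0
```

>>> drive_tool --motion "0 0 0.03 0;0 0 0.03 0;0 0 0 0"

```text
time: 9.38
tcp_pos: [0.5923, 0.0544, 0.0951]
orientation: [[0.903, 0.429, 0.001], [0.429, -0.903, 0.0], [0.001, 0.0, -1.0]]
force: [-2.1, 0.5, 4.7]
gripper_width: 0.0492
grip_force: 20.0
```

Contact registers at about 5 N at the expected height. I'll release and retreat.

>>> drive_tool --motion "0 0 0 0;0 0 0 0;0 0 0 0;0 0 0 0" --jaw 72

```text
time: 9.88
tcp_pos: [0.5916, 0.0544, 0.0938]
orientation: [[0.903, 0.429, -0.0], [0.429, -0.903, -0.0], [-0.0, -0.0, -1.0]]
force: [-0.0, 0.2, 0.3]
gripper_width: 0.0721
grip_force: 0.0
```

>>> drive_tool --motion "0 0 -0.5 0;0 0 -1 0;0 0 -1 0;0 0 -1 0;0 0 -0.4 0;0 0 0 0"

```text
time: 10.62
tcp_pos: [0.5923, 0.0544, 0.1733]
orientation: [[0.903, 0.429, 0.002], [0.429, -0.903, 0.0], [0.002, 0.001, -1.0]]
force: [-0.1, -0.8, -0.5]
gripper_width: 0.0719
grip_force: 0.0
```

```bash
python3 go.py .6568 -.143 .165;  python3 - <<'E'
from bench import cams
import numpy as np,cv2
from m import *
c=cams.camera("scene");cv2.imwrite(f"pics/scene2.png",c["frame"][:,:,::-1]);P=cloud(c).reshape(-1,3)
for lo,hi in((.05,.09),(.1,.13)):
    w=P[(P[:,2]>lo)&(P[:,2]<hi)&(np.hypot(*(P[:,:2]-[.592,.054]).T)<.04)];print(len(w),circ(w[:,:2],.025)[0].round(4))
for k in((.6568,-.143),(.4765,-.1415)):
    w=P[(P[:,2]>.02)&(P[:,2]<.11)&(np.hypot(*(P[:,:2]-k).T)<.04)];print(len(w),circ(w[:,:2],.025)[0].round(4))
E
```

```text
t 10.62 p [0.5923 0.0544 0.1733] yaw 25.43 tilt [0.0018 0.0007] w 0.0719 F [-0.1 -0.8 -0.5] grip 0.0
units [-1.33 10.3   0.42]
447 [0.5919 0.0541]
366 [0.5918 0.054 ]
889 [ 0.6572 -0.1425]
407 [ 0.4766 -0.1411]
```

View pics/scene2.png

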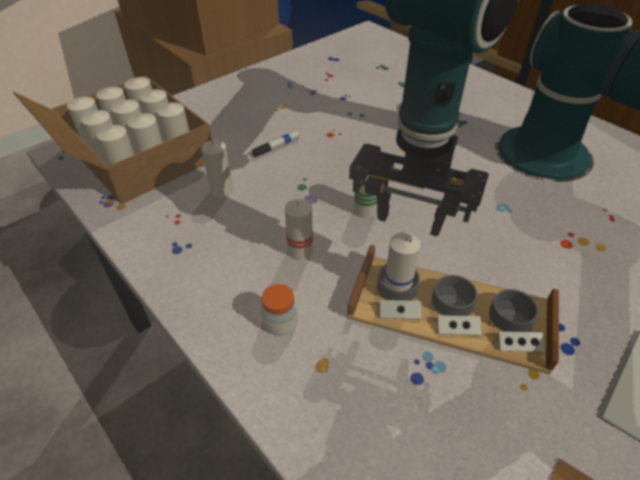

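The picture shows candle 1 upright and centred in the one-dot cup at (402,265). Next is candle 2.

>>> drive_tool --motion "-0.06 0.5 0 0;-0.12 0.93 0 0;-0.12 0.93 0 0;-0.12 0.93 0 0;-0.12 0.93 0 0;-0.12 0.93 0 0;-0.12 0.93 0.2 0;-0.12 0.93 0.2 0;-0.12 0.93 0.2 0;-0.12 0.93 0.2 0;-0.12 0.93 0.1 0;-0.06 0.5 0 0" --jaw 88

```text
time: 12.18
tcp_pos: [0.6566, -0.1443, 0.1538]
orientation: [[0.903, 0.429, -0.0], [0.429, -0.903, 0.0], [-0.0, -0.0, -1.0]]
force: [0.2, -0.4, -0.4]
gripper_width: 0.0884
grip_force: 0.0
```

>>> drive_tool --motion "0 0 0 0;0 0 0 0"

```text
time: 12.42
tcp_pos: [0.6564, -0.1426, 0.1542]
orientation: [[0.903, 0.429, -0.0], [0.429, -0.903, 0.0], [0.0, -0.0, -1.0]]
force: [0.4, -0.1, -0.4]
gripper_width: 0.0881
grip_force: 0.0
```

```bash
python3 go.py .6570 -.1428 .079; python3 - <<'E'
from bench import observe,cams
import numpy as np,cv2
from m import *
s=observe();c=cams.camera("wrist")
M=np.array(c["tool_from_camera"]);R=np.array(s['orientation'])
c["rotation"]=R@M[:3,:3];c["origin"]=R@M[:3,3]+np.array(s['tcp_pos'])
P=cloud(c).reshape(-1,3);w=P[(P[:,2]>.1)&(P[:,2]<.14)&(np.hypot(*(P[:,:2]-[.657,-.1428]).T)<.045)]
print(len(w),cv2.minEnclosingCircle(w[:,:2].astype(np.float32)),w[:,2].max())
E
```

```text
t 12.43 p [ 0.6564 -0.1426  0.1542] yaw 25.43 tilt [ 0.0001 -0.0003] w 0.0881 F [ 0.4 -0.1 -0.4] grip 0.0
units [0.02 0.02 3.76]
7678 ((0.6579137444496155, -0.14230309426784515), 0.02548956498503685) 0.13161882270231598
```

>>> drive_tool --motion "0.04 0.02 0.7 0;0 0 0.8 0;0 0 0.8 0;0 0 0.7 0;0 0 0.5 0;0 0 0.26 0;0 0 0 0"

```text
time: 13.35
tcp_pos: [0.6572, -0.1431, 0.0786]
orientation: [[0.903, 0.429, -0.0], [0.429, -0.903, 0.0], [-0.0, -0.0, -1.0]]
force: [0.5, 0.0, -0.3]
gripper_width: 0.0879
grip_force: 0.0
```

>>> drive_tool --motion "0 0 0 0;0 0 0 0;0 0 0 0;0 0 0 0;0 0 0 0;0 0 0 0" --jaw 0

```text
time: 14.1
tcp_pos: [0.6574, -0.143, 0.0791]
orientation: [[0.903, 0.429, 0.0], [0.429, -0.903, 0.0], [0.0, 0.0, -1.0]]
force: [-0.2, 0.9, 1.9]
gripper_width: 0.0489
grip_force: 20.0
```

```bash
python3 go.py .5427 .1405 .25
```

```text
t 14.1 p [ 0.6574 -0.143   0.0791] yaw 25.43 tilt [0.0002 0.0001] w 0.0489 F [-0.2  0.9  1.9] grip 20.0
units [  0.91 -15.26  -8.54]
```

>>> drive_tool --motion "0 0 -0.5 0;0 0 -1 0;0 0 -1 0;0 0 -1 0;0.03 -0.5 -1 0;0.06 -0.98 -1 0;0.06 -0.98 -1 0;0.06 -0.98 -1 0;0.06 -0.98 -1 0;0.06 -0.98 0 0;0.06 -0.98 0 0;0.06 -0.98 0 0"

```text
time: 15.6
tcp_pos: [0.6009, -0.0049, 0.2476]
orientation: [[0.903, 0.429, -0.002], [0.429, -0.903, 0.0], [-0.002, -0.001, -1.0]]
force: [0.3, -0.1, -1.5]
gripper_width: 0.0491
grip_force: 20.0
```

>>> drive_tool --motion "0.06 -0.98 0 0;0.06 -0.98 0 0;0.06 -0.98 0 0;0.06 -0.98 0 0;0.06 -0.98 0 0;0.06 -0.98 0 0;0.06 -0.98 0 0;0.04 -0.7 0 0;0.02 -0.3 0 0;0 0 0 0;0 0 0 0"

```text
time: 16.98
tcp_pos: [0.5436, 0.1395, 0.2489]
orientation: [[0.903, 0.429, 0.0], [0.429, -0.903, -0.0], [0.0, 0.0, -1.0]]
force: [0.8, 0.1, -1.3]
gripper_width: 0.0494
grip_force: 20.0
```

```bash
python3 go.py .5428 .1408 .099;  python3 - <<'E'
from bench import cams
import numpy as np,cv2
from m import *
c=cams.camera("scene");cv2.imwrite(f"pics/scene3.png",c["frame"][:,:,::-1]);P=cloud(c).reshape(-1,3)
for lo,hi in((.16,.24),(.045,.1)):
    w=P[(P[:,2]>lo)&(P[:,2]<hi)&(np.hypot(*(P[:,:2]-[.5428,.1408]).T)<.04)];print(len(w),w[:,2].min().round(3) if len(w) else '',circ(w[:,:2],.025)[0].round(4) if len(w)>20 else '')
E
```

```text
t 16.98 p [0.5436 0.1395 0.2489] yaw 25.4 tilt [0.     0.0003] w 0.0494 F [ 0.8  0.1 -1.3] grip 20.0
units [-0.01 -0.08  7.5 ]
1234 0.169 [0.5438 0.1401]
72 0.045 [0.5492 0.1436]
```

>>> drive_tool --motion "-0.01 -0.07 0.5 0;0 0 0.9 0;0 0 0.9 0;0 0 0.9 0;0 0 0.9 0;0 0 0.9 0;0 0 0.9 0;0 0 0.7 0;0 0 0.5 0;0 0 0.3 0;0 0 0 0;0 0 0 0"

```text
time: 18.52
tcp_pos: [0.5431, 0.1412, 0.1015]
orientation: [[0.903, 0.429, 0.001], [0.429, -0.903, 0.0], [0.001, 0.0, -1.0]]
force: [0.0, 0.8, -2.6]
gripper_width: 0.0493
grip_force: 20.0
```

```bash
python3 go.py .5428 .1408 .0952
```

```text
t 18.52 p [0.5431 0.1412 0.1015] yaw 25.42 tilt [0.0012 0.0003] w 0.0493 F [ 0.   0.8 -2.6] grip 20.0
units [-0.02  0.01  0.32]
```

>>> drive_tool --motion "0 0 0.1 0;0 0 0.1 0;0 0 0.05 0;0 0 0.03 0;0 0 0 0"

```text
time: 19.15
tcp_pos: [0.5426, 0.141, 0.0953]
orientation: [[0.903, 0.429, -0.0], [0.429, -0.903, -0.0], [-0.0, -0.0, -1.0]]
force: [0.8, 0.2, -0.9]
gripper_width: 0.0495
grip_force: 20.0
```

>>> drive_tool --motion "0 0 0.03 0;0 0 0.03 0;0 0 0 0"

```text
time: 19.52
tcp_pos: [0.5431, 0.1412, 0.0951]
orientation: [[0.903, 0.429, 0.001], [0.429, -0.903, 0.0], [0.001, 0.0, -1.0]]
force: [-2.7, 0.4, 5.7]
gripper_width: 0.0491
grip_force: 20.0
```

>>> drive_tool --motion "0 0 0 0;0 0 0 0;0 0 0 0;0 0 0 0" --jaw 70

```text
time: 20.02
tcp_pos: [0.5425, 0.141, 0.0939]
orientation: [[0.903, 0.429, -0.0], [0.429, -0.903, -0.0], [-0.0, -0.0, -1.0]]
force: [-0.4, -0.0, -0.8]
gripper_width: 0.0701
grip_force: 0.0
```

>>> drive_tool --motion "0 0 -0.5 0;0 0 -1 0;0 0 -1 0;0 0 -1 0;0 0 -0.5 0;0 0 0 0"

```text
time: 20.78
tcp_pos: [0.5433, 0.1412, 0.1753]
orientation: [[0.903, 0.429, 0.002], [0.429, -0.903, 0.0], [0.002, 0.001, -1.0]]
force: [0.2, -0.5, -0.4]
gripper_width: 0.07
grip_force: 0.0
```

```bash
python3 go.py .4764 -.1415 .157;  python3 - <<'E'
from bench import cams
import numpy as np,cv2
from m import *
c=cams.camera("scene");P=cloud(c).reshape(-1,3)
for k in((.592,.054),(.543,.141)):
  for lo,hi in((.05,.09),(.1,.13)):
    w=P[(P[:,2]>lo)&(P[:,2]<hi)&(np.hypot(*(P[:,:2]-k).T)<.04)];print(len(w),circ(w[:,:2],.025)[0].round(4))
E
```

```text
t 20.77 p [0.5433 0.1412 0.1753] yaw 25.43 tilt [0.0021 0.0005] w 0.07 F [ 0.2 -0.5 -0.4] grip 0.0
units [-9.09 11.33  0.9 ]
440 [0.5919 0.0542]
368 [0.5919 0.0541]
486 [0.5429 0.1415]
401 [0.5426 0.1416]
```

Both placed candles stand upright. Next is candle 3.

>>> drive_tool --motion "-0.4 0.5 0 0;-0.76 0.95 0 0;-0.76 0.95 0 0;-0.76 0.95 0 0;-0.76 0.95 0 0;-0.76 0.95 0 0;-0.76 0.95 0 0;-0.76 0.95 0.2 0;-0.76 0.95 0.2 0;-0.76 0.95 0.2 0;-0.76 0.95 0.2 0;-0.76 0.95 0.2 0" --jaw 88

```text
time: 22.32
tcp_pos: [0.4769, -0.133, 0.1529]
orientation: [[0.903, 0.429, -0.002], [0.429, -0.903, 0.0], [-0.002, -0.001, -1.0]]
force: [0.4, 0.1, -0.6]
gripper_width: 0.0879
grip_force: 0.0
```

>>> drive_tool --motion "-0.33 0.38 0 0;0 0 0 0;0 0 0 0"

```text
time: 22.7
tcp_pos: [0.4757, -0.1412, 0.1541]
orientation: [[0.903, 0.429, -0.0], [0.429, -0.903, 0.0], [0.0, -0.0, -1.0]]
force: [-0.2, -0.3, 0.5]
gripper_width: 0.0882
grip_force: 0.0
```

```bash
python3 go.py .4765 -.1413 .080; python3 - <<'E'
from bench import observe,cams
import numpy as np,cv2
from m import *
s=observe();c=cams.camera("wrist")
M=np.array(c["tool_from_camera"]);R=np.array(s['orientation'])
c["rotation"]=R@M[:3,:3];c["origin"]=R@M[:3,3]+np.array(s['tcp_pos'])
P=cloud(c).reshape(-1,3);w=P[(P[:,2]>.1)&(P[:,2]<.14)&(np.hypot(*(P[:,:2]-[.4765,-.1413]).T)<.045)]
print(len(w),cv2.minEnclosingCircle(w[:,:2].astype(np.float32)),w[:,2].max())
E
```

```text
t 22.7 p [ 0.4757 -0.1412  0.1541] yaw 25.44 tilt [ 0.0001 -0.0004] w 0.0882 F [-0.2 -0.3  0.5] grip 0.0
units [0.03 0.02 3.7 ]
7673 ((0.4773422181606293, -0.14069169759750366), 0.025402873754501343) 0.13133470312009643
```

>>> drive_tool --motion "0.05 0.02 0.7 0;0 0 0.8 0;0 0 0.8 0;0 0 0.7 0;0 0 0.5 0;0 0 0.2 0;0 0 0 0"

```text
time: 23.62
tcp_pos: [0.4768, -0.1416, 0.08]
orientation: [[0.903, 0.429, -0.0], [0.429, -0.903, 0.0], [-0.0, -0.0, -1.0]]
force: [-0.4, -0.7, -0.7]
gripper_width: 0.0879
grip_force: 0.0
```

>>> drive_tool --motion "0 0 0 0;0 0 0 0;0 0 0 0;0 0 0 0;0 0 0 0;0 0 0 0" --jaw 0

```text
time: 24.38
tcp_pos: [0.4769, -0.1416, 0.0803]
orientation: [[0.903, 0.429, 0.0], [0.429, -0.903, -0.0], [0.0, 0.0, -1.0]]
force: [-0.0, -0.7, 1.2]
gripper_width: 0.0491
grip_force: 20.0
```

```bash
python3 go.py .4932 .2273 .25; python3 go.py .44 .10 .25
```

```text
t 24.38 p [ 0.4769 -0.1416  0.0803] yaw 25.43 tilt [0.0002 0.0002] w 0.0491 F [-0.  -0.7  1.2] grip 20.0
units [  8.66 -16.31  -8.49]
t 24.38 p [ 0.4769 -0.1416  0.0803] yaw 25.43 tilt [0.0002 0.0002] w 0.0491 F [-0.  -0.7  1.2] grip 20.0
units [  3.52 -11.7   -8.49]
```

>>> drive_tool --motion "0 0 -0.5 0;0 0 -1 0;0 0 -1 0;0 0 -1 0;0.26 -0.5 -1 0;0.52 -0.98 -1 0;0.52 -0.98 -1 0;0.52 -0.98 -1 0;0.52 -0.98 -1 0;0.52 -0.98 0 0;0.52 -0.98 0 0;0.52 -0.98 0 0"

```text
time: 25.88
tcp_pos: [0.4836, 0.0256, 0.2503]
orientation: [[0.903, 0.429, -0.0], [0.429, -0.903, 0.0], [-0.0, -0.0, -1.0]]
force: [-0.6, 0.1, -2.3]
gripper_width: 0.0489
grip_force: 20.0
```

>>> drive_tool --motion "0.52 -0.98 0 0;0.52 -0.98 0 0;0.52 -0.98 0 0;0.52 -0.98 0 0;0.52 -0.98 0 0;0.52 -0.98 0 0;0.52 -0.98 0 0;0.52 -0.98 0 0;0.4 -0.7 0 0;0.2 -0.4 0 0;0 0 0 0;0 0 0 0"

```text
time: 27.38
tcp_pos: [0.4931, 0.2267, 0.25]
orientation: [[0.903, 0.429, -0.0], [0.429, -0.903, -0.001], [-0.0, 0.0, -1.0]]
force: [-0.6, -0.2, -2.2]
gripper_width: 0.0491
grip_force: 20.0
```

```bash
python3 go.py .4933 .2275 .100;  python3 - <<'E'
from bench import cams
import numpy as np,cv2
from m import *
c=cams.camera("scene");P=cloud(c).reshape(-1,3)
w=P[(P[:,2]>.16)&(P[:,2]<.24)&(np.hypot(*(P[:,:2]-[.4933,.2275]).T)<.04)];print(len(w),w[:,2].min().round(3),circ(w[:,:2],.025)[0].round(4))
E
```

```text
t 27.38 p [0.4931 0.2267 0.25  ] yaw 25.42 tilt [-0.0005  0.0004] w 0.0491 F [-0.6 -0.2 -2.2] grip 20.0
units [ 0.03 -0.04  7.5 ]
1406 0.168 [0.4934 0.2273]
```

>>> drive_tool --motion "0 -0.02 0.5 0;0 0 0.9 0;0 0 0.9 0;0 0 0.9 0;0 0 0.9 0;0 0 0.9 0;0 0 0.9 0;0 0 0.7 0;0 0 0.5 0;0 0 0.3 0;0 0 0 0;0 0 0 0"

```text
time: 28.92
tcp_pos: [0.4936, 0.2278, 0.1027]
orientation: [[0.903, 0.429, 0.001], [0.429, -0.903, 0.0], [0.001, 0.0, -1.0]]
force: [-0.3, 0.5, -2.3]
gripper_width: 0.0492
grip_force: 20.0
```

>>> drive_tool --motion "0 0 0.1 0;0 0 0.1 0;0 0 0.03 0;0 0 0.03 0;0 0 0 0"

```text
time: 29.55
tcp_pos: [0.493, 0.2275, 0.0969]
orientation: [[0.903, 0.429, -0.0], [0.429, -0.903, -0.0], [-0.0, -0.0, -1.0]]
force: [0.5, -0.1, -2.0]
gripper_width: 0.0491
grip_force: 20.0
```

```bash
python3 go.py .4933 .2275 .0962
```

```text
t 29.55 p [0.493  0.2275 0.0969] yaw 25.43 tilt [-0.0002 -0.    ] w 0.0491 F [ 0.5 -0.1 -2. ] grip 20.0
units [0.01 0.01 0.03]
```

>>> drive_tool --motion "0 0 0.03 0;0 0 0.03 0;0 0 0.02 0;0 0 0 0"

```text
time: 30.05
tcp_pos: [0.4935, 0.2278, 0.0963]
orientation: [[0.903, 0.429, 0.001], [0.429, -0.903, 0.0], [0.001, 0.0, -1.0]]
force: [-2.9, -1.4, 5.2]
gripper_width: 0.0492
grip_force: 20.0
```

>>> drive_tool --motion "0 0 0 0;0 0 0 0;0 0 0 0;0 0 0 0" --jaw 70

```text
time: 30.55
tcp_pos: [0.493, 0.2275, 0.0951]
orientation: [[0.903, 0.429, -0.0], [0.429, -0.903, -0.0], [-0.0, -0.0, -1.0]]
force: [-0.2, 0.3, -0.0]
gripper_width: 0.07
grip_force: 0.0
```

>>> drive_tool --motion "0 0 -0.5 0;0 0 -1 0;0 0 -1 0;0 0 -1 0;0 0 -1 0;0 0 -1 0;0 0 -0.5 0;0 0 0 0;0 0 0 0;0 0 0 0;0 0 0 0"

```text
time: 31.92
tcp_pos: [0.4927, 0.2274, 0.2145]
orientation: [[0.903, 0.429, -0.001], [0.429, -0.903, -0.0], [-0.001, -0.0, -1.0]]
force: [0.1, -0.1, -0.2]
gripper_width: 0.07
grip_force: 0.0
```

```bash
python3 - <<'E'
from bench import cams
import numpy as np,cv2
from m import *
c=cams.camera("scene");cv2.imwrite("pics/end.png",c["frame"][:,:,::-1]);P=cloud(c).reshape(-1,3)
for k in((.592,.054),(.543,.141),(.4935,.2275)):
  for lo,hi in((.05,.09),(.1,.13)):
    w=P[(P[:,2]>lo)&(P[:,2]<hi)&(np.hypot(*(P[:,:2]-k).T)<.04)];print(len(w),circ(w[:,:2],.025)[0].round(4))
E
```

```text
449 [0.5919 0.0542]
373 [0.5918 0.0541]
488 [0.5429 0.1416]
411 [0.5426 0.1415]
547 [0.4933 0.2281]
464 [0.493 0.228]
```

View pics/end.png

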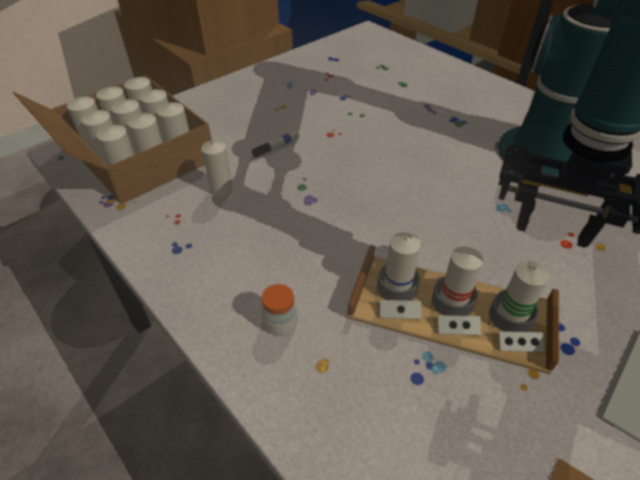

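The picture shows all three candles upright in their matching cups: blue at (402,265), red at (462,280) and green at (522,297). The plain candle, jar and marker have not moved, and the gripper is clear of everything.

```bash
python3 -c "
from bench import ticket
print(ticket.close_job())"
```

```text
the job is handed in; nothing more can be done
None
```

Candles 1, 2 and 3 stand upright in cups 1, 2 and 3, placed in that order and gripped only on bare wax; the plain candle, jar and marker were left where they were, and the job was handed in at about 32 s.

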